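# Weigh out the mixing balls

### The job

Pick up the loaded scoop by its handle and tip its steel mixing balls into the round pan of the spring scale, so that their weight takes the pan all the way down onto its stop. Then set the scoop back on the table, upright, and let go. Leave the empty scoop where it is.

Things in the scene. Friction and masses are not known exactly. Their poses are not given: they have to be found in the camera images.
- scoop: White scoop holding six loose steel balls (22 mm, 44 g each; scoop about 250 g). Origin: centre of its flat underside; x points to the open mouth (at the start world +y within 20 degrees), z up. Tray x -65 to +64, 82 wide, walls 38 high, floor 3 thick, flat to x = 20, then rising 15 degrees to the lip: balls stay in when level, roll out when the mouth is tipped down about 40 degrees.
- scoop_grip (a point): Centre of the grip block of the loaded scoop's bridge handle, 88 mm above the underside, over the middle of the tray. Axes as the scoop. The block is 16 mm thick along x, 46 mm wide along y, its top 105 mm and its bottom 70 mm above the underside; below it a crossbar (16 mm along x, 88 mm along y) down to 63 mm, with a leg at each side wall. The balls pass beneath.
- scoop_lip (a point): Middle of the lip of the loaded scoop's mouth, where the balls roll out: 64 mm ahead (x) of the scoop's origin and 15 mm above its underside. The mouth is 76 mm wide inside. Axes as the scoop.
- empty_scoop: A second scoop exactly like the loaded one, but with no balls in it. Same origin and axes. To be left alone.
- pan_floor (a point): Centre of the inner floor of the scale's round steel pan; moves with the pan, 73 mm above the table when up. Inside about 98 mm across at the floor, 138 mm at the rim, which is 45 mm above this point. x points to the scale's column (two rods and a crosshead): 81 to 115 mm from the pan's centre, 78 mm wide, top 195 mm above the table. The scale is fixed.
- pan (a joint): How far the sprung pan has sunk, m: 0 = up and empty, 0.020 = resting on its hard stop. It starts to sink at 1.2 N and reaches the stop at 2.0 N, so five or six of the balls take it right down and four do not; without the weight it springs back up.
Things that resemble listed ones, but are neither listed nor needed, are in the scene too. What is shaped like the scoop but blue is not meant.

How it is judged:
By the outcome, as a careful person would: the job done as asked, in the order asked, and still so for the second after the job is handed in, with the robot touching nothing.
It also fails if it takes over 48 s, if anything falls off the work surface, if the arm or the gripper's body presses on something with over 40 N, if the wrist force passes 120 N, or if a joint passes its speed limit or range.

### The arm

A 6-joint arm with a two-finger parallel gripper is mounted at the origin on a cart in front of the work surface, level with it; the furniture and walls round the work are solid. World frame = base frame: x ahead of the robot, y to its left, z up, the work surface at z = 0. Lengths are in m, angles in rad, forces in N, time in s.
With the tool pointing down it reaches from about 0.35 to 1 m from the base axis. Payload 7.1 kg.
Tool frame: the origin (TCP) lies between the finger pads; the fingertips stand 22 mm ahead of it and the grasp point (between the pads) lies 3 mm ahead of it; z points along the fingers, y is the line along which they close (so a half turn about z gives the same grasp; the last joint's range is limited). The gripper opens to 85 mm and grips with 20 to 120 N. Pads are 22 mm wide; open, the fingers measure 114 mm over their backs; the gripper's body (76 mm by 85 mm) begins 54 mm behind the grasp point. The pads swing forward as they close: fully open they stand 13 mm farther back than shut.
Start: joints at [-0.019, 0.423, 1.63, -0, 1.089, -0.019], TCP at [0.625, 0, 0.253] pointing down, gripper open.
Joint ranges: [-3, 3], [-0.9, 2.11], [0.09, 2.58], [-1.31, 4.45], [0.11, 2.69], [-2.54, 2.54]. Speed limits (rad/s): [2.39, 2.39, 3.01, 3.14, 3.14, 3.14].

### API

Orientations are given as a rotation vector (axis times angle).
In Python, from rig import manip gives the robot as it stands. The module is installed in compiled form; this text tells all that it offers. Calls block until the motion is done:
- manip.move_to(position, orientation): joint-space move of the TCP to a pose.
- manip.servo_line(position, orientation=None, rate=0.15): straight line of the TCP; orientation=None keeps the orientation; rate is the mean speed in m/s.
- manip.set_joints(angles): joint-space move.
- manip.command_gripper(opening, f_grip=None): finger opening in m; f_grip is the grip in N (None keeps the last); returns when the fingers have stopped.
- manip.hold(seconds).
- manip.solve_ik(position, orientation): joint angles nearest the present ones, or None.
- manip.camera(name): name is "scene" or "side" or "wrist"; returns a dict with "image" (480x640x3 uint8, red, green, blue), "fx", "fy", "cx", "cy" (pixels), "cam_to_world" (4x4, takes a point from camera to world coordinates); the wrist camera has in their place "mount" (4x4, takes a point from camera to tool coordinates, whose origin is the TCP and whose axes are the flange's). Camera axes: x right, y down, z forward; pixel columns grow to the right and rows downward; lengths in m; the calibration is good to about 2 mm. A picture is of the moment at which its call begins: read the wrist's pose just before it. There is no depth.
A pose or a line that the arm cannot do raises manip.IKError and nothing moves.
- manip.sign_off(): hands the job in; it is judged then, once.
Readings, each from a call of its own:
- manip.get_time(): time.
- manip.get_joint_positions(): joint angles.
- manip.get_joint_vel(): joint speeds.
- manip.get_tau(): joint torques, N m.
- manip.get_position(): TCP position.
- manip.get_ee_rot(): TCP orientation.
- manip.get_contact_force(): force on the tool from outside, world axes, zero at the start.
- manip.get_torque(): the same for the moment, N m.
- manip.get_width(): finger opening in m.
- manip.get_grip_force(): force on a finger pad.
Only numpy, scipy, OpenCV 4.12 (cv2) and the standard library are available. Lean on these libraries where they do the work, as an engineer would, in place of code of your own. Each camera call takes 0.05 s, during which the arm holds its last target. There are 200 camera calls.

## Working session

There is one attempt and no reset: what is moved stays moved. The work goes in short steps, each a Python script; the robot and the scene stay as the last script left them, time stands still between calls to the robot, and variables do not carry over. Pictures are saved under pics/ and viewed, at most 10 in all, crops included, and the job is handed in when it is done.

```bash
mkdir -p pics; python3 - <<'E'
from rig import manip
import cv2,numpy as np,pickle
d={}
for n in("scene","side","wrist"):
    c=manip.camera(n);d[n]=c;cv2.imwrite(f"pics/{n}0.png",c["image"][:,:,::-1])
    print(n,c["fx"],c["cx"],c["cy"],np.round(c.get("cam_to_world",c.get("mount")),3).tolist())
pickle.dump(d,open("c0.pkl","wb"))
a=np.hstack([cv2.resize(d[n]["image"],(400,300)) for n in("side","wrist")])
cv2.imwrite("pics/sw0.png",a[:,:,::-1])
print(manip.get_ee_rot(),manip.get_position(),manip.get_time())
E
```

```text
scene 480.830277999975 313.8028894068313 238.69535529134413 [[-0.908, -0.144, 0.393, 0.137], [-0.418, 0.373, -0.828, 0.724], [-0.027, -0.917, -0.399, 0.431], [0.0, 0.0, 0.0, 1.0]]
side 513.1964459301003 323.7500786285091 242.4797570602335 [[0.995, -0.08, 0.064, 0.427], [-0.101, -0.662, 0.743, -0.706], [-0.017, -0.745, -0.667, 0.738], [0.0, 0.0, 0.0, 1.0]]
wrist 331.18650449207524 324.3513465348603 235.93266061659713 [[-0.001, -0.95, -0.312, 0.079], [1.0, -0.001, -0.0, -0.001], [-0.0, -0.312, 0.95, -0.121], [0.0, 0.0, 0.0, 1.0]]
[-2.22079632e+00 -2.22082570e+00  1.34937301e-03] [6.24590023e-01 3.10130253e-05 2.52707782e-01] 0.15
```

View pics/scene0.png

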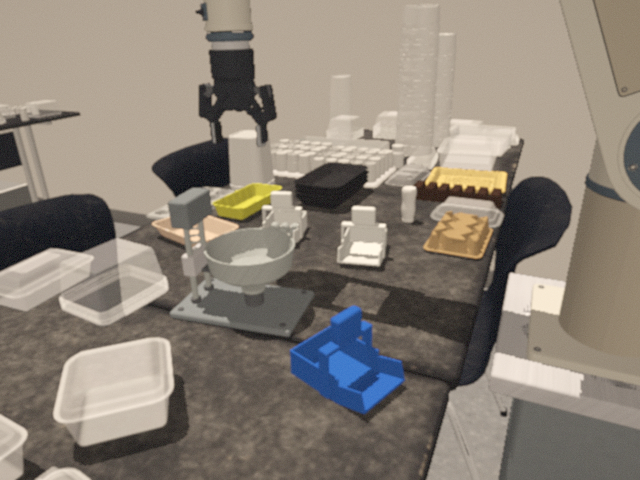

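View pics/side0.png

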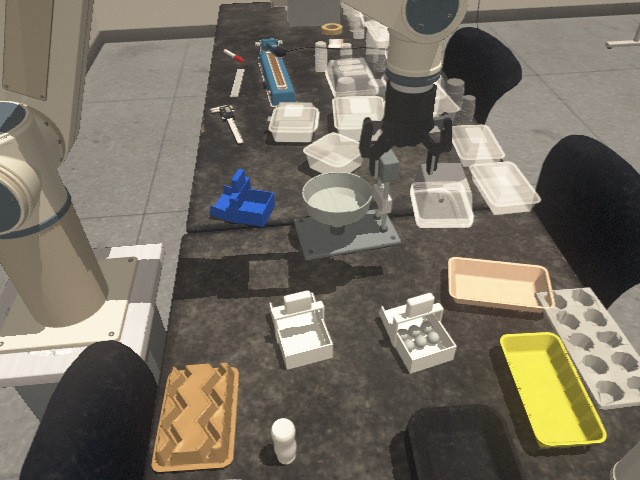

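The side view shows these candidates:
- Loaded white scoop at (420,335), with its balls at about (420,335).
- Empty white scoop at (300,330).
- Blue scoop at (243,205), which is not meant.

The pan is at (337,195) in the side view and (250,255) in the scene view, with its column on the far +x side. In the scene view the loaded scoop should be at (285,215), partly behind the pan, and the empty one at (363,240). I'll check this in a close crop.

```bash
python3 - <<'E'
import cv2,numpy as np,pickle
d=pickle.load(open("c0.pkl","rb"))
s=d["side"]["image"][280:380,370:470];q=d["scene"]["image"][180:280,235:335]
a=np.hstack([cv2.resize(i,(400,400),interpolation=cv2.INTER_CUBIC) for i in(s,q)])
cv2.imwrite("pics/crop0.png",a[:,:,::-1])
E
```

```text
(no output)
```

View pics/crop0.png

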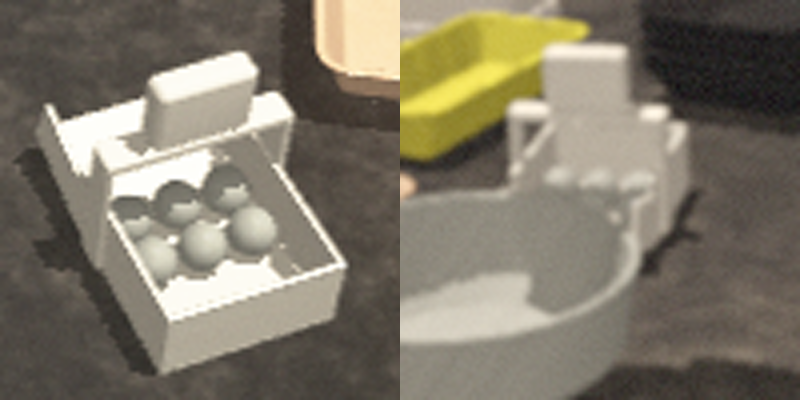

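View pics/wrist0.png

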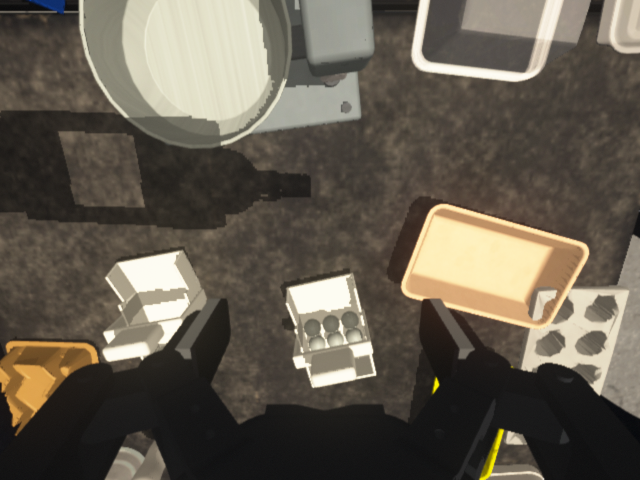

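The crops confirm it. The loaded scoop has six balls and sits at side (420,335). Its grip block centre is near side (420,304) and scene (282,200). In the wrist view it is at (330,335), with the empty scoop at (155,300) and the pan at (187,62). Next I'll triangulate the grip and pan roughly, then take closer wrist views.

```bash
cat > h.py <<'E'
from rig import manip
import numpy as np,cv2,pickle
from scipy.spatial.transform import Rotation as R
def cam(n):
    p=manip.get_position();r=manip.get_ee_rot();c=manip.camera(n)
    if n=="wrist":
        T=np.eye(4);T[:3,:3]=R.from_rotvec(r).as_matrix();T[:3,3]=p;c["cam_to_world"]=T@c["mount"]
    return c
def ray(c,u,v):
    M=c["cam_to_world"];d=M[:3,:3]@[(u-c["cx"])/c["fx"],(v-c["cy"])/c["fy"],1];return M[:3,3],d/np.linalg.norm(d)
def onz(c,u,v,z):
    o,d=ray(c,u,v);return o+d*(z-o[2])/d[2]
def tri(*rs):
    A=sum(np.eye(3)-np.outer(d,d) for o,d in rs);b=sum((np.eye(3)-np.outer(d,d))@o for o,d in rs)
    x=np.linalg.solve(A,b);return x,[np.linalg.norm(np.cross(x-o,d)) for o,d in rs]
def proj(c,p):
    q=np.linalg.inv(c["cam_to_world"])@np.r_[p,1];return c["fx"]*q[0]/q[2]+c["cx"],c["fy"]*q[1]/q[2]+c["cy"]
E
python3 - <<'E'
from h import *
d=pickle.load(open("c0.pkl","rb"))
w=d["wrist"];T=np.eye(4);T[:3,:3]=R.from_rotvec(manip.get_ee_rot()).as_matrix();T[:3,3]=manip.get_position();w["cam_to_world"]=T@w["mount"]
print("grip",tri(ray(d["side"],420,304.5),ray(d["scene"],281.7,200)))
print("grip side z=.088",onz(d["side"],420,304.5,.088))
print("tray walls wrist z=.038",[onz(w,u,v,.038).round(3).tolist() for u,v in((287,288),(352,271))])
# pan rim, 3 views: centre of rim ellipse
print("pan",tri(ray(d["side"],337.5,195),ray(d["scene"],250,252)),onz(d["side"],337.5,195,.118),onz(w,187,62,.118))
# orientation options
for s in(0,np.pi): 
  for y in(-.1,):
    Rt=R.from_euler('z',s)*R.from_rotvec(manip.get_ee_rot())
    for th in(0,45,60):
        P=[.56,.15,.27] if th else [.62,-.1,.25]
        q=manip.solve_ik(P,(R.from_euler('x',-np.radians(th))*Rt*R.from_euler('z',np.pi/2)).as_rotvec());print(s,th,None if q is None else np.round(q,2))
E
```

```text
grip (array([ 0.6319072 , -0.1566766 ,  0.08840732]), [np.float64(0.0008620910361239635), np.float64(0.0008620910361238626)])
grip side z=.088 [ 0.63288341 -0.15573772  0.088     ]
tray walls wrist z=.038 [[0.581, -0.093, 0.038], [0.654, -0.072, 0.038]]
pan (array([0.52973385, 0.137713  , 0.10759356]), [np.float64(0.0004413282255362874), np.float64(0.0004413282255361902)]) [0.52842957 0.12419453 0.118     ] [0.52821287 0.12228997 0.118     ]
0 0 [-0.18  0.43  1.62 -0.    1.09  1.39]
0 45 [ 0.54  0.55  1.59 -0.65  1.5   2.33]
0 60 [ 0.59  0.65  1.56 -0.8   1.66  2.41]
3.141592653589793 0 [-0.18  0.43  1.63  0.    1.08 -1.75]
3.141592653589793 45 [ 0.54  0.54  1.6  -0.66  1.49 -0.81]
3.141592653589793 60 [ 0.59  0.65  1.56 -0.81  1.66 -0.73]
```

The grip point comes out at z=0.0884, against 0.088 in the text. The pan centre is near (0.529,0.124). Next I'll take near views of the pan and of the scoop in the grasp orientation.

```bash
cat >> h.py <<'E'
def down(yaw): # tool y along scoop x when mouth is at yaw (CCW) from +y
    return R.from_euler('z',yaw)*R.from_euler('z',np.pi)*R.from_rotvec([-np.pi/np.sqrt(2),-np.pi/np.sqrt(2),0])*R.from_euler('z',np.pi/2)
E
python3 - <<'E'
from h import *
r0=manip.get_ee_rot()
manip.move_to([.55,.04,.36],r0);a=cam("wrist")
yaw=np.radians(13)
print(down(yaw).as_matrix().round(2).tolist())
manip.move_to([.632,-.157,.25],down(yaw).as_rotvec());b=cam("wrist")
pickle.dump((a,b),open("c1.pkl","wb"))
for c,n in((a,"a1"),(b,"b1")): cv2.imwrite(f"pics/{n}.png",c["image"][:,:,::-1])
print(manip.get_time(),manip.get_joint_positions())
E
```

```text
[[-0.97, -0.22, 0.0], [-0.22, 0.97, -0.0], [-0.0, -0.0, -1.0]]
2.6917 [-2.61445474e-01  4.65073978e-01  1.57090432e+00  3.36996061e-05
  1.10572915e+00 -2.05896276e+00]
```

View pics/a1.png

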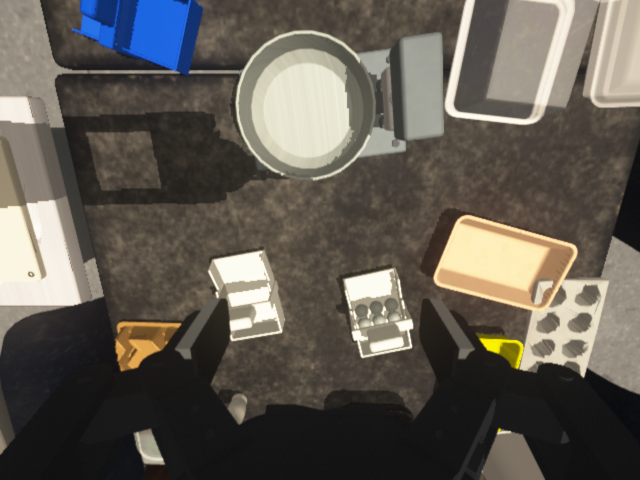

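View pics/b1.png

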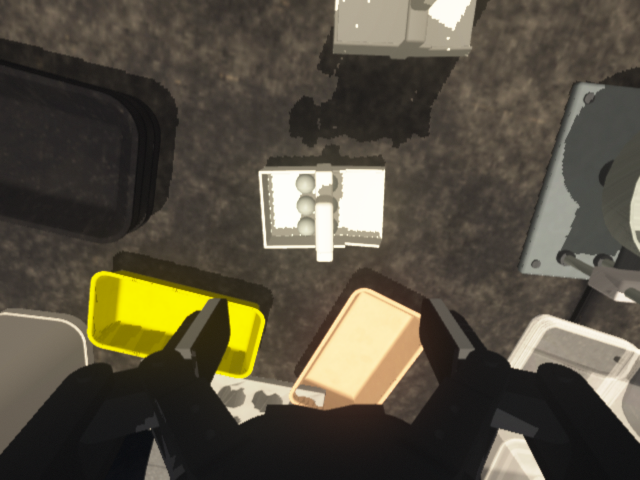

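View a1 shows the pan rim spanning columns 236–376 and rows 31–180, with the column crosshead at (418,86). View b1 shows the loaded scoop almost square to the tool: tray (262–384, 167–247), block at column 324 and rows ~197–262, balls in the rear half. Now I'll compute the numbers.

```bash
python3 - <<'E'
from h import *
a,b=pickle.load(open("c1.pkl","rb"));d=pickle.load(open("c0.pkl","rb"))
P=np.array([onz(a,u,v,.118) for u,v in((236,103),(376,105),(306,31),(308,180),(258,155),(355,155),(256,52),(357,52))])
A=np.c_[2*P[:,:2],np.ones(8)];s=np.linalg.lstsq(A,(P[:,:2]**2).sum(1),rcond=None)[0];print("pan",s[:2],"r",np.sqrt(s[2]+s[:2]@s[:2]))
print("pan tri",tri(ray(a,306,105),ray(d["side"],337.5,195)),"col",onz(a,418,86,.195))
m=(cv2.cvtColor(b["image"],cv2.COLOR_RGB2GRAY)>120).astype(np.uint8);m[:150]=0;m[275:]=0;m[:,:245]=0;m[:,400:]=0
c=max(cv2.findContours(m,0,2)[0],key=cv2.contourArea)[:,0]
lo=c[c[:,1]>252];print("block bottom part cols",lo[:,0].min(),lo[:,0].max(),"row",lo[:,1].max())
L=c[c[:,0]<275];
def corner(f):return c[np.argmax(c@f)]
cs=[corner(np.array(f)) for f in((-1,-1),(1,-1))];print(cs)
W=[onz(b,*q,.038) for q in cs];print(np.round(W,4).tolist())
e=W[1]-W[0];print("len",np.linalg.norm(e),"yaw",np.degrees(np.arctan2(-e[0],e[1])))
print("block low edge",onz(b,(lo[:,0].min()+lo[:,0].max())/2,lo[:,1].max(),.105),"centre col ray",onz(b,324.5,230,.105))
print("grip tri",tri(ray(d["side"],420,304.5),ray(d["scene"],281.7,200),ray(b,324.5,228)))
E
```

```text
pan [0.53053072 0.13678455] r 0.07090222871077557
pan tri (array([0.53006408, 0.14110828, 0.10544864]), [np.float64(0.0004305515858778367), np.float64(0.0004305515858782358)]) col [0.62314538 0.14988044 0.195     ]
block bottom part cols 316 332 row 261
[array([259, 170], dtype=int32), array([384, 168], dtype=int32)]
[[0.6069, -0.2301, 0.038], [0.5773, -0.1095, 0.038]]
len 0.12410691770480556 yaw 13.824537323110839
block low edge [ 0.66053744 -0.15142436  0.105     ] centre col ray [ 0.63303181 -0.15729208  0.105     ]
grip tri (array([ 0.63335605, -0.1568563 ,  0.08865275]), [np.float64(0.0008621850105361243), np.float64(0.0021391334904344687), np.float64(0.0026652590550346146)])
```

Grip estimate: about (0.635,-0.157), yaw 13.8°. The views disagree on pan y (0.124 against 0.137), so I'll zoom in on the rim.

```bash
python3 - <<'E'
from h import *
a,b=pickle.load(open("c1.pkl","rb"));d=pickle.load(open("c0.pkl","rb"))
x=np.hstack([cv2.resize(i,(400,400),interpolation=cv2.INTER_CUBIC) for i in(d["side"]["image"][155:255,287:387],a["image"][25:185,226:386])])
cv2.imwrite("pics/pan1.png",x[:,:,::-1])
for y in(.124,.137):print([np.round(proj(c,[.5305,y+dy,.118]),1).tolist() for c in(d["side"],a) for dy in(-.07,.07)])
E
```

```text
[[343.0, 216.6], [334.5, 175.4], [307.6, 189.2], [305.2, 45.7]]
[[342.1, 212.4], [333.8, 172.0], [307.4, 177.3], [305.0, 30.4]]
```

View pics/pan1.png

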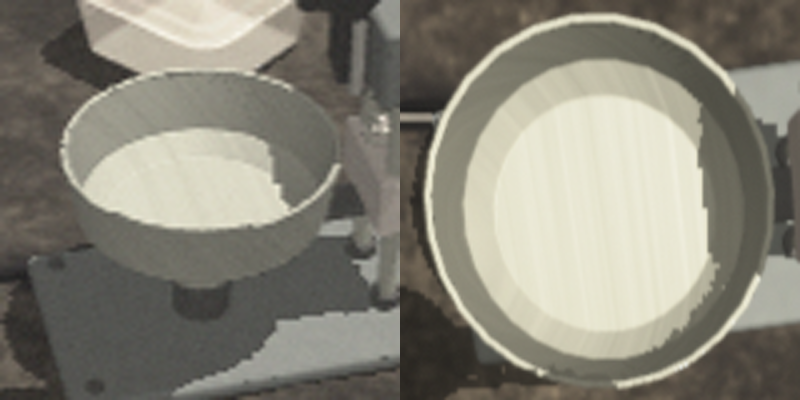

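The side rim rows are 172 and 212.5, which match y=0.137, so the pan centre is (0.5305,0.137) with its rim at 0.118. Now the grasp and a small lift.

```bash
python3 - <<'E'
from h import *
r=down(np.radians(13.8)).as_rotvec()
manip.command_gripper(.06)
manip.move_to([.635,-.157,.16],r)
manip.servo_line([.635,-.157,.091],rate=.08)
f0=manip.get_contact_force();print(f0)
manip.command_gripper(0,f_grip=80)
print("w",manip.get_width(),manip.get_grip_force(),manip.get_contact_force(),manip.get_position())
manip.servo_line([.635,-.157,.13],rate=.06)
print("w",manip.get_width(),manip.get_grip_force(),manip.get_contact_force(),manip.get_torque(),manip.get_time())
x=np.hstack([cv2.resize(cam(n)["image"][s],(400,300)) for n,s in(("side",np.s_[235:385,330:530]),("wrist",np.s_[:,:]))])
cv2.imwrite("pics/lift.png",x[:,:,::-1])
# feasibility of pour path
q0=manip.get_joint_positions()
pan=np.array([.5305,.137])
for yaw in(0,13.8,-20,-40,40):
  Rs=R.from_euler('z',yaw,degrees=True);m=Rs.apply([0,1,0]);out=[]
  for th in(0,30,50,65):
    Rt=Rs*R.from_euler('x',-th,degrees=True)
    lip=np.r_[pan-.025*m[:2],.135]
    g=lip-Rt.apply([0,.064,-.073]);tcp=g+Rt.apply([0,0,.003])
    q=manip.solve_ik(tcp,(Rt*down(0)).as_rotvec());out.append(None if q is None else np.round(q,2).tolist())
  print(yaw,tcp.round(3),out)
E
```

```text
[ 0.16921187 -0.15694723  0.45199634]
w 0.014842539729655638 77.93135404586792 [-1.04311951  1.20517937  2.97201909] [ 0.63516304 -0.15690614  0.09142321]
w 0.014939538373062704 78.02094340324402 [ 0.04644451 -0.94362444 -4.9116072 ] [ 0.03193956  0.04960696 -0.00481502] 5.8
0 [0.53  0.154 0.225] [[0.07, 0.35, 1.87, -0.0, 0.93, -1.5], [0.4, 0.43, 1.77, -0.52, 1.2, -0.92], [0.55, 0.58, 1.69, -0.71, 1.47, -0.71], [0.64, 0.72, 1.61, -0.82, 1.67, -0.62]]
13.8 [0.526 0.153 0.225] [[0.07, 0.37, 1.82, -0.0, 0.95, -1.74], [0.41, 0.4, 1.82, -0.59, 1.09, -1.08], [0.59, 0.53, 1.79, -0.84, 1.32, -0.79], [0.69, 0.66, 1.75, -0.96, 1.52, -0.65]]
-20 [0.536 0.153 0.225] [[0.08, 0.3, 1.93, -0.0, 0.91, -1.14], [0.37, 0.47, 1.71, -0.4, 1.34, -0.69], [0.49, 0.65, 1.55, -0.54, 1.65, -0.57], [0.54, 0.8, 1.44, -0.64, 1.86, -0.54]]
-40 [0.541 0.15  0.225] [[0.12, 0.27, 1.98, -0.0, 0.89, -0.75], [0.32, 0.5, 1.66, -0.27, 1.45, -0.45], [0.4, 0.7, 1.45, -0.36, 1.79, -0.4], [0.44, 0.86, 1.31, -0.44, 2.03, -0.4]]
40 [0.52  0.15  0.225] [[0.1, 0.43, 1.74, -0.0, 0.98, -2.17], [0.4, 0.34, 1.92, -0.69, 0.84, -1.41], [0.61, 0.42, 1.99, -1.11, 1.02, -0.89], [0.74, 0.55, 2.01, -1.29, 1.23, -0.62]]
```

View pics/lift.png

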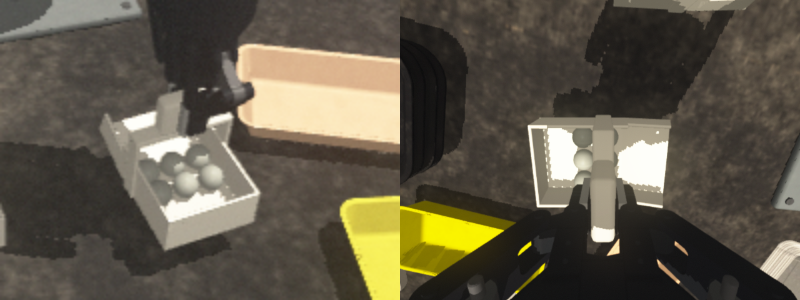

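The scoop is held level with all six balls: side crop shows six at (185,170), load 4.9 N. Now I'll carry it over at yaw 0 and tip it slowly about the lip.

```bash
cat >> h.py <<'E'
PAN=np.array([.5305,.137])
def pose(th,lip):
    Rt=R.from_euler('x',-th,degrees=True)
    return lip-Rt.apply([0,.064,-.073])+Rt.apply([0,0,.003]),(Rt*down(0)).as_rotvec()
E
python3 - <<'E'
from h import *
manip.servo_line([.635,-.157,.25],rate=.12)
L=np.r_[PAN-[0,.03],.165]
manip.servo_line(*pose(0,L),rate=.14)
L[2]=.145
for th in(12,24,30,35,40,45,50):
    manip.servo_line(*pose(th,L),rate=.06 if th<25 else .03)
    print(th,manip.get_contact_force().round(2),round(manip.get_time(),2))
manip.hold(.5)
print(manip.get_contact_force().round(2),manip.get_time(),manip.get_width())
x=np.hstack([cv2.resize(cam(n)["image"][s],(400,300)) for n,s in(("side",np.s_[130:280,240:440]),("scene",np.s_[150:345,130:390]))])
cv2.imwrite("pics/pour.png",x[:,:,::-1])
E
```

```text
12 [ 0.72 -0.28 -4.06] 9.28
24 [ 0.54  0.15 -3.16] 9.78
30 [ 0.41 -0.21 -2.5 ] 10.28
35 [ 0.45 -0.22 -2.27] 10.72
40 [ 0.55 -0.92 -2.88] 11.17
45 [ 0.64  0.4  -1.64] 11.61
50 [ 0.21 -0.25 -2.02] 12.05
[ 0.82 -0.12 -1.23] 12.55 0.014935676496140447
```

View pics/pour.png

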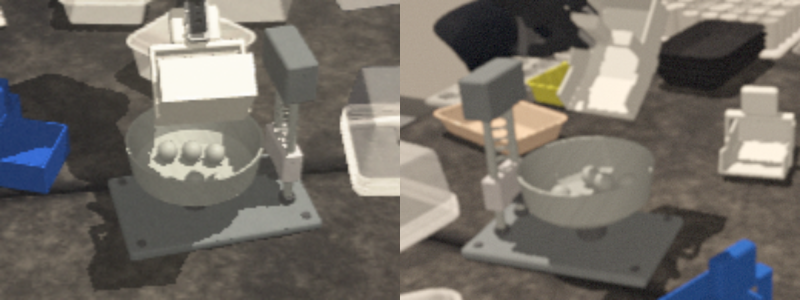

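The balls are in the pan and the tray looks empty in the scene crop at (605,70). I'll tip a bit further to be sure, then set the scoop back in its old place.

```bash
python3 - <<'E'
from h import *
L=np.r_[PAN-[0,.03],.145]
manip.servo_line(*pose(62,L),rate=.05);manip.hold(.3)
manip.servo_line(*pose(30,L+[0,0,.01]),rate=.06)
manip.servo_line(*pose(0,L+[0,-.01,.03]),rate=.06)
print("level F",manip.get_contact_force())
r=down(np.radians(13.8)).as_rotvec()
manip.servo_line([.635,-.157,.25],r,rate=.16)
manip.servo_line([.635,-.157,.105],rate=.12);f0=manip.get_contact_force()
for z in np.arange(.0985,.0885,-.001):
    manip.servo_line([.635,-.157,z],rate=.02);f=manip.get_contact_force()
    if f[2]-f0[2]>2:break
print("z",z,f0,f)
manip.command_gripper(.05)
manip.servo_line([.635,-.157,.2],rate=.1)
manip.move_to([.60,-.2,.36],r)
manip.hold(.3);print(manip.get_time())
x=np.hstack([cv2.resize(cam(n)["image"][s],(400,400)) for n,s in(("side",np.s_[155:375,280:500]),("wrist",np.s_[60:480,160:580]))])
c=cam("side")["image"];pickle.dump(c,open("c2.pkl","wb"))
x=np.hstack([cv2.resize(c[160:370,270:480],(400,400)),cv2.resize(cam("scene")["image"][170:340,160:330],(400,400))])
cv2.imwrite("pics/end.png",x[:,:,::-1])
E
```

```text
level F [-0.25125118 -0.08516099 -2.17438808]
z 0.0905 [-0.62965506 -0.07982503 -2.16767249] [-2.91782895  1.29426294  5.21090551]
23.7333
```

View pics/end.png

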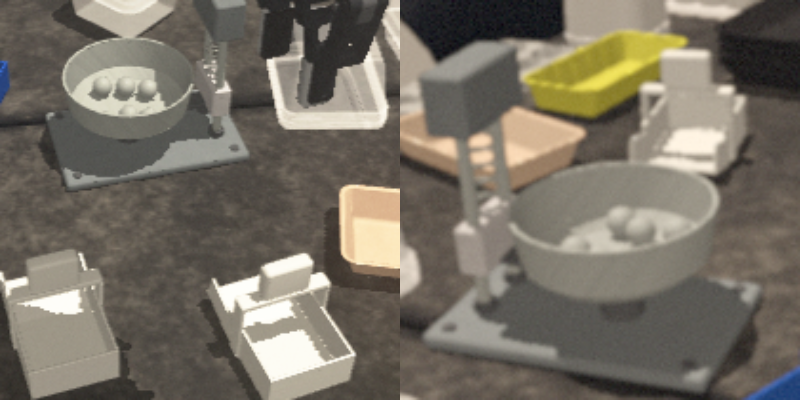

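The scoop stands upright and empty. The side view shows balls at (102–148,88) plus others partly hidden by the rim. The pan's rim top edge has moved from row 172 to about row 180, so it is down; 20 mm of sink should give roughly 7 px. The empty scoop hasn't moved, and the load drop of about 2.7 N means all six balls left the scoop. Handing in.

```bash
python3 - <<'E'
from rig import manip
print(manip.sign_off())
E
```

```text
the job is handed in; nothing more can be done
None
```

I tipped all six balls into the scale pan, which looks to be down on its stop in the camera views. The empty scoop was left alone, the loaded one is back on the table, upright and released, and I handed the job in at about 24 s.

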